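# Pin the mould press and start its screw in the thread

### The arm

A 6-joint arm with a two-finger parallel gripper is mounted at the origin on a cart in front of the work surface, level with it; the furniture and walls round the work are solid. World frame = base frame: x ahead of the robot, y to its left, z up, the work surface at z = 0. Lengths are in mm, angles in rad, forces in N, time in s.
With the tool pointing down it reaches from about 300 to 775 mm from the base axis. Payload 14.6 kg.
Tool frame: the origin (TCP) lies between the finger pads, 19 mm behind the fingertips; this is the grasp point; z points along the fingers, y is the line along which they close (so a half turn about z gives the same grasp; the last joint's range is limited). The gripper opens to 94 mm and grips with 3 to 60 N. Pads are 16 mm wide; open, the fingers measure 119 mm over their backs; the gripper's body (75 mm by 177 mm) begins 78 mm behind the grasp point.
Start: joints at [-1.359, 0.3, 1.521, -0, 1.321, -0.067], TCP at [151.354, -528.754, 224.246] pointing down, gripper open.
Joint ranges: [-3.03, 3.03], [-0.79, 2.21], [0.23, 2.52], [-1.04, 4.18], [0, 3.07], [-2.55, 2.55]. Speed limits (rad/s): [2.22, 2.22, 2.57, 3.14, 3.14, 3.14].

### API

Orientations are given as [roll, pitch, yaw] about the fixed x, y, z axes, in that order (R = Rz(yaw) Ry(pitch) Rx(roll)).
In Python, from cell import manip gives the robot as it stands. The module is installed in compiled form; this text tells all that it offers.
- The arm moves only by the shell command python3 -m creep 'ROWS' [FORCE]. ROWS is JSON, a list of rows, each a list of 3 entries, a list of its own where there are three numbers: the opening, from -1 (shut) to 1 (fully open), then the shift along the tool's x, y, z in cm, then the turn about the tool's z in units of 5 degrees (1.0 is 5 degrees). In form: [[grip, [tx, ty, tz], roll], ...]. A call has 1 to 12 rows; each row is the pose to reach, as a shift and turn from the pose commanded when the call began, along the tool's axes at that moment; what a row does not reach only later rows make up. A row lasts 1/10 s, in which the tool goes at most 50 mm and 8.59 degrees, less where a joint would pass 70% of its speed; a pose out of reach is approached as far as the arm can. A call with a gripper value outside its range is refused whole. The fingers move at their own pace and stop on an object; FORCE is the grip in N (left out, the last holds). Time passes only in rows, so rows that repeat a pose let the fingers close. It gives the time, the measured TCP pose, the force, the opening and the grip force at its end, in the units of the state.
- manip.read_state(): the state, without advancing time (a new reading comes with each control period).
- manip.camera(name): name is "side" or "top" or "wrist"; returns the picture (480x640x3 uint8, red, green, blue); there is no depth.
- manip.camera_params(name): a dict with "fovy" (degrees; the focal length in pixels is half the picture's height over the tangent of half this angle, whatever the lens; pixels are square), "cx", "cy" (the principal point, pixels), "origin" and "attitude" of the camera in the world. Camera axes: x right, y down, z forward; pixel columns grow to the right and rows downward; lengths in mm; the calibration is good to about 2 mm. A picture is of the moment at which its call begins: read the wrist's pose just before it. camera_params takes no time and is no camera call; for the wrist camera it gives the pose at the moment of the call.
- manip.sign_off(): hands the job in; it is judged then, once.
The state is a dict: "clock": time; "joints": joint angles; "qd": joint speeds; "effort": joint torques, N m; "eef_pos": TCP position; "eef_rot": TCP orientation; "wrist_force": force on the tool from outside, world axes, zero at the start; "moment": the same for the moment, N m; "finger_gap": finger opening in mm; "finger_force": force on a finger pad.
Only numpy, scipy, OpenCV 4.12 (cv2) and the standard library are available. Lean on these libraries where they do the work, as an engineer would, in place of code of your own. Each camera call takes 0.05 s, during which the arm holds its last target. There are 200 camera calls.

### The job

The plaster mould lies ready in the little swing-yoke press. Take the red-knobbed locking pin out of its wooden block and push it fully home through the eye at the free end of the yoke, so that the yoke cannot swing; then start the press screw without crossing its coarse thread: turn it backward (anticlockwise from above) until it drops into the start of the thread, then forward (clockwise) one full turn. Finish with the gripper still holding the screw by its flat head, and leave the other things on the table where they are.

Things in the scene. Friction and masses are not known exactly. Their poses are not given: they have to be found in the camera images.
- press: Mould press, fixed: plywood base 120 (x) x 220 (y) x 12 mm, plaster mould on it, steel pillars at y = -78 and +78 mm; across them a green yoke 24 mm wide, underside 110, top 126 mm above the origin (eye and all). It swings about the pillar at y = -78 mm (a hex head there reaches 136 mm). Origin: centre of the base's underside, on the screw's axis; z up, y along the yoke toward its eye.
- yoke (a joint): Swing of the yoke about its pillar, rad: 0 = closed, its eye over the bored pillar (so it starts); it grows as the eye swings toward the press's -x. Stiff by its own friction only; the pin locks it.
- boss_foot (a point): Centre of the underside of the brass nut boss in the yoke's middle, 104 mm above the press's origin, on the screw's axis; axes as the press. The boss is 38 mm across and 33 mm high; its internal thread ends 30 mm up, on the side of the press's +x.
- pin_depth (a point): Where the pin's origin (tip) is once the pin is fully home: on the axis of the round eye at the yoke's free end (35 mm across, press y = +78 mm), 91 mm above the press's origin, 35 mm below the eye's top. Eye and pillar bore form one upright hole 12 mm in diameter, 35 mm deep, so that the pin's collar then sits on the eye.
- pin: Steel locking pin, 90 g, 10 mm in diameter, coned tip, 35 mm long below a collar 23 mm across and 5 mm thick; above it a round red knob 24 mm across, from 40 to 66 mm over the tip: grasp it there at any yaw. Origin at the tip, z up along the pin. It starts upright in the block, tip 35 mm deep, collar on the block.
- pin_block: Wooden block 60 (x) x 100 (y) x 46 mm, fixed; the pin stands in its hole at y = +24 mm (12 mm in diameter); a like hole at y = -26 mm is empty. Origin at the centre of its underside.
- screw: Steel press screw, about 260 g, upright in the boss: nose 18 mm across, 33 mm long; single-start right-hand thread, 28 mm across, pitch 8 mm, its lower end at the screw's +x; collar 30 mm across, top 60 mm over the tip; on it a flat spade head 60 (along x) x 12 (along y) mm, 60 to 100 mm over the tip, bright dot on its +x wing. Origin at the tip, z up. Turning takes under 0.2 N m.
- screw_tip (a point): The screw's tip (its origin). At the start the screw stands loose, leaning up to 3 deg, its thread on top of the nut's. Anticlockwise it rides up 8 mm a turn; after 0.15 to 0.4 turn, when screw x is 0.2 to 0.4 rad past press x, it falls 7 to 8 mm, to 7 or 8 mm below boss_foot. Clockwise from there it sinks 8 mm a turn (1 mm axial play), to about 15 mm below boss_foot after one turn.
- thread_end (a point): The lower end of the screw's thread: 14 mm from the screw's axis toward its +x, 33 mm above its tip. It rides on top of the nut's thread at first; the screw drops when this point, turned backward, has come round to the press's +x side and just past it.
- screw_grip (a point): Point on the screw's axis 88 mm over its tip: place for the TCP to grip the spade head across its 12 mm, fingertips 9 mm above the collar. While turning back, close the fingers only to about 15 mm, so that the head can slide up and drop between them; held tight it cannot drop until let go.
- fish_c: Bystander: white bisque fish with upright tail, 69 x 104 x 148 mm; leave it alone. Origin at its foot.
- fish_b: Bystander: white bisque fish, 63 x 104 x 77 mm; leave it alone. Origin at its foot.
- medallion: Bystander: brown clay medallion, 46 x 47 x 10 mm; leave it alone. Origin at its underside.
- clay_rose: Bystander: white clay rose, 64 x 64 x 31 mm; leave it alone. Origin at its underside.
- sanding_block: Bystander: dark red sanding block, 60 x 95 x 26 mm; leave it alone. Origin at its underside.
Not all that is in view belongs to the job. What is shaped like the screw but blue is not meant. Leave any green look-alike of the pin alone.

How it is judged:
By the outcome, as a careful person would: the job done as asked, in the order asked, and still so for the second after the job is handed in, while the arm keeps its last pose, push and grip.
It also fails if it takes over 72 s, if anything falls off the work surface, if the arm or the gripper's body presses on something with over 40 N, if the wrist force passes 120 N, or if a joint passes its speed limit or range.

## Working session

There is one attempt and no reset: what is moved stays moved. The work goes in short steps, Python scripts to look and compute and a shell command to move; the robot and the scene stay as the last step left them, time stands still between calls to the robot, and variables do not carry over. Pictures are saved under pics/ and viewed, at most 10 in all, crops included, and the job is handed in when it is done.

```bash
mkdir -p pics
cat > h.py <<'E'
import numpy as np, cv2
from scipy.spatial.transform import Rotation as R
from cell import manip
def snap(n,f=None):
    p=manip.camera_params(n); im=manip.camera(n)
    if f: cv2.imwrite(f'pics/{f}.png',im[:,:,::-1])
    return im,p
def att(p):
    a=np.array(p['attitude'],float)
    return a if a.shape==(3,3) else R.from_euler('xyz',a).as_matrix()
def ray(p,u,v):
    f=240/np.tan(np.radians(p['fovy'])/2)
    d=att(p)@np.array([(u-p['cx'])/f,(v-p['cy'])/f,1]); return np.array(p['origin'],float),d/np.linalg.norm(d)
def onz(p,u,v,z):
    o,d=ray(p,u,v); return o+d*(z-o[2])/d[2]
def tri(*rs):
    A=0;b=0
    for o,d in rs:
        M=np.eye(3)-np.outer(d,d);A=A+M;b=b+M@o
    x=np.linalg.solve(A,b); return x,[np.linalg.norm(np.cross(x-o,d)) for o,d in rs]
def proj(p,X):
    f=240/np.tan(np.radians(p['fovy'])/2)
    c=att(p).T@(np.array(X,float)-p['origin']); return c[0]/c[2]*f+p['cx'],c[1]/c[2]*f+p['cy']
E
python3 - <<'E'
from h import *
ims=[]
for n in('top','side','wrist'):
    im,p=snap(n,n+'0'); print(n,p); 
print(manip.read_state())
E
```

```text
top {'fovy': 54.35370103490885, 'cx': 318.98838030902124, 'cy': 237.08872678439548, 'origin': array([ 490.01962224,  176.25354493, 1113.63289819]), 'attitude': array([-3.01945362, -0.03190221, -1.58485873])}
side {'fovy': 54.259665566668104, 'cx': 318.2388169549625, 'cy': 241.76567679892258, 'origin': array([ 408.46454744, -475.81489587,  720.24039577]), 'attitude': array([-2.27017112e+00, -2.22559056e-03, -3.17115351e-01])}
wrist {'fovy': 68.87117073220976, 'cx': 316.4755100567667, 'cy': 241.8975334252969, 'origin': array([ 224.09490163, -509.92782075,  383.79219695]), 'attitude': array([ 2.88119964e+00,  1.66962439e-03, -1.29084504e+00])}
{'clock': 0.15, 'joints': array([-1.35857765e+00,  3.00325585e-01,  1.52140847e+00, -1.17145383e-05,
        1.32072204e+00, -6.66012221e-02]), 'qd': array([ 5.48270344e-04, -1.02367359e-03, -6.83753314e-04,  1.38713068e-03,
        9.08991359e-05, -5.68655330e-04]), 'effort': array([-8.42177069e-04, -5.31960511e+01, -3.52819633e+01,  7.07759243e-02,
        2.36187974e-02, -8.00317866e-05]), 'eef_pos': array([ 151.32788752, -528.58670703,  223.83917099]), 'eef_rot': array([-3.14073037e+00, -4.61414950e-05,  2.78822779e-01]), 'wrist_force': array([-0.0130581 ,  0.53637648,  1.43804684]), 'moment': array([-0.00749199,  0.05913695, -0.07036127]), 'finger_force': 0.0, 'finger_gap': 94.00009295842612}
```

View pics/top0.png

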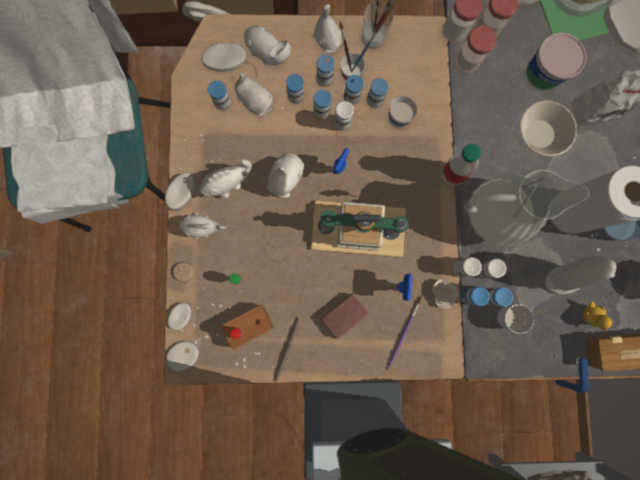

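View pics/side0.png

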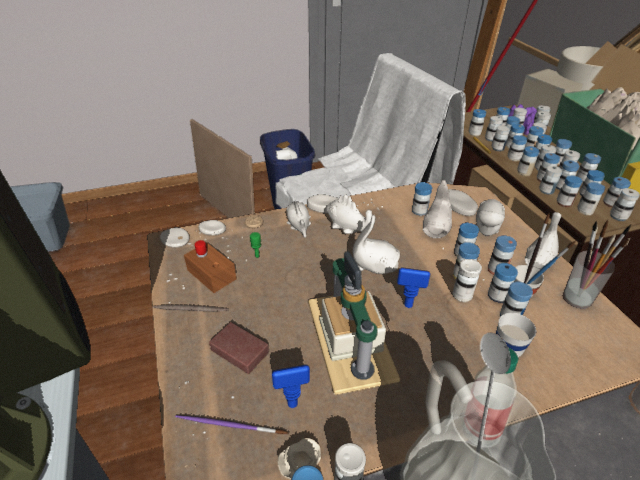

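The top view shows the press at about (360,228), the red knob at (236,333) and a green look-alike at (235,279). Blue look-alike screws are at (341,160) and (406,287), and the steel screw is in the yoke's middle near (363,220). Next is a close crop of the candidates.

Run:
```python
import cv2,numpy as np
t=cv2.imread('pics/top0.png');s=cv2.imread('pics/side0.png')
a=cv2.resize(t[195:262,305:415],(440,268),interpolation=cv2.INTER_CUBIC)
b=cv2.resize(t[265:355,210:290],(240,268),interpolation=cv2.INTER_CUBIC)
c=cv2.resize(s[240:400,295:405],None,fx=2,fy=2,interpolation=cv2.INTER_CUBIC)
d=cv2.resize(s[225:305,170:275],(420,320),interpolation=cv2.INTER_CUBIC)
m=np.zeros((590,760,3),np.uint8);m[:268,:440]=a;m[:268,450:690]=b;m[268:588,:220]=c;m[268:588,240:660]=d
cv2.imwrite('pics/crop1.png',m)
```

```text
(no output)
```

View pics/crop1.png

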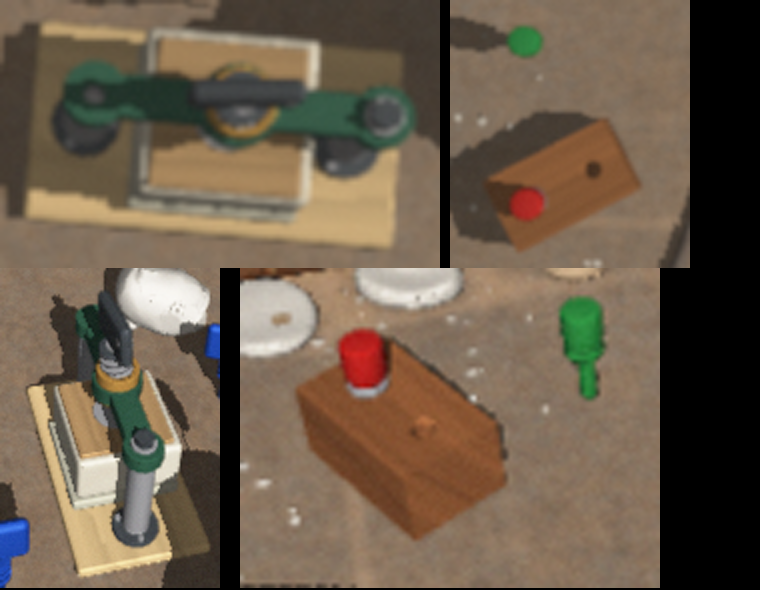

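The red-knobbed pin is in the wooden block, knob at top-view (236,333), and the green one nearby is the look-alike. The steel spade head sits in the brass boss. The hex head is at the image-right end, near (401,223), so the eye is at the image-left end, near (328,219), and the head lies along the yoke.

Run:
```python
from h import *
T,pt=snap('top');S,ps=snap('side')
def red(im):
    h=cv2.cvtColor(im,cv2.COLOR_RGB2HSV);m=((h[...,0]<6)|(h[...,0]>174))&(h[...,1]>190)&(h[...,2]>80)
    return m.astype(np.uint8)
for im,p,n in((T,pt,'top'),(S,ps,'side')):
    k,l,st,c=cv2.connectedComponentsWithStats(red(im))
    for i in range(1,k):
        if st[i,4]>15: print(n,st[i],c[i])
print('eye z126',onz(pt,328,219,126),'hex z136',onz(pt,401,224,136))
print('knob z?',onz(pt,236,333,77), 'base corners',[onz(pt,u,v,12).round() for u,v in((315,201),(405.5,208),(403,256),(311,249))])
```

```text
top [230 329  11  10  83] [235.03614458 333.13253012]
side [487   0  50  82 184] [510.58695652  40.51630435]
side [467 103   7   9  19] [470.31578947 106.73684211]
side [195 241  12  14 130] [200.33846154 247.13846154]
eye z126 [649.68121389 123.1789937  126.        ] hex z136 [635.9155288 -31.5849291 136.       ]
knob z? [409.16533026 324.36723124  77.        ] base corners [array([712., 148.,  12.]), array([693., -70.,  12.]), array([577., -60.,  12.]), array([597., 159.,  12.])]
```

```bash
cat >> h.py <<'E'
def go(P,yaw=None,base=None):
    s=manip.read_state(); q=np.array(base[0] if base else s['eef_pos'],float); e=base[1] if base else s['eef_rot']
    M=R.from_euler('xyz',e).as_matrix(); d=M.T@(np.array(P,float)-q)/10
    y=0 if yaw is None else -((np.degrees(e[2])*-1+yaw+180)%360-180)/5
    print('shift cm',d.round(2),'roll units',round(y,2))
E
python3 -c "
from h import *
go([410,0,235],85)"
```

```text
shift cm [ 39.41 -43.71  -1.07] roll units -13.81
```

```bash
python3 -m creep '[[1,[39.4,-43.7,-1.1],-13.8],[1,[39.4,-43.7,-1.1],-13.8],[1,[39.4,-43.7,-1.1],-13.8],[1,[39.4,-43.7,-1.1],-13.8],[1,[39.4,-43.7,-1.1],-13.8],[1,[39.4,-43.7,-1.1],-13.8],[1,[39.4,-43.7,-1.1],-13.8],[1,[39.4,-43.7,-1.1],-13.8],[1,[39.4,-43.7,-1.1],-13.8],[1,[39.4,-43.7,-1.1],-13.8],[1,[39.4,-43.7,-1.1],-13.8],[1,[39.4,-43.7,-1.1],-13.8]]'
python3 -c "
from h import *
print(manip.read_state()['eef_rot'])
go([409,250,200],85)"
```

```text
clock: 1.45
eef_pos: [410.5, 2.4, 235.5]
eef_rot: [3.141, -0.0, 1.484]
wrist_force: [-0.0, -1.1, -0.6]
finger_gap: 93.9
finger_force: 0.0
[ 3.14097307e+00 -1.26915693e-04  1.48428063e+00]
shift cm [24.66 -2.29  3.55] roll units 0.01
```

```bash
python3 -m creep '[[1,[24.7,-2.3,2],0],[1,[24.7,-2.3,2],0],[1,[24.7,-2.3,2],0],[1,[24.7,-2.3,2],0],[1,[24.7,-2.3,2],0],[1,[24.7,-2.3,2],0],[1,[24.7,-2.3,2],0]]'
cat >> h.py <<'E'
def redblob(im):
    h=cv2.cvtColor(im,cv2.COLOR_RGB2HSV);m=(((h[...,0]<6)|(h[...,0]>174))&(h[...,1]>180)&(h[...,2]>60)).astype(np.uint8)
    k,l,st,c=cv2.connectedComponentsWithStats(m); i=1+np.argmax(st[1:,4]); return st[i],c[i],(l==i)
E
python3 - <<'E'
from h import *
im,p=snap('wrist','w1'); st,c,m=redblob(im); print(st,c); print(p['origin'],onz(p,*c,64)); np.save('v1.npy',[np.array(x) for x in ray(p,*c)])
E
```

```text
clock: 2.15
eef_pos: [408.2, 248.3, 214.8]
eef_rot: [-3.141, 0.001, 1.485]
wrist_force: [-0.2, -1.1, -0.6]
finger_gap: 94.1
finger_force: 0.0
[297 131  27  23 137] [309.89781022 140.35036496]
[415.72438532 321.06452751 374.84103355] [410.30532015 328.42464888  64.        ]
```

```bash
python3 -m creep '[[1,[7.4,0,5],0],[1,[7.4,0,5],0],[1,[7.4,0,5],0],[1,[7.4,0,5],0]]'
python3 - <<'E'
from h import *
im,p=snap('wrist','w2'); st,c,m=redblob(im); print(st,c,p['origin'],onz(p,*c,64)); r1=np.load('v1.npy'); print(tri(ray(p,*c),(r1[0],r1[1])))
E
```

```text
clock: 2.6
eef_pos: [415.4, 320.5, 165.2]
eef_rot: [-3.141, 0.001, 1.482]
wrist_force: [0.1, -0.8, 0.7]
finger_gap: 93.8
finger_force: 0.0
[293 227  30  28 451] [308.         238.96230599] [423.07019916 393.18199969 325.21854403] [410.42579403 326.81272944  64.        ]
(array([410.55272037, 328.27339775,  69.68688114]), [np.float64(0.149154014447142), np.float64(0.1491540144470676)])
```

View pics/w2.png

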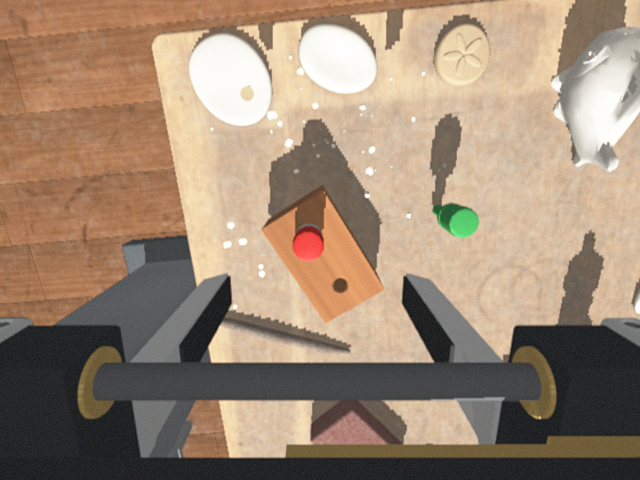

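The wrist view shows the red knob at (308,243) on the wooden block. Its empty hole is at (340,286), and the green look-alike is well clear at (460,220).

```bash
sed -i 's/^def redblob.*/&\n    i3=im.astype(int); mm=((i3[...,0]>2.2*i3[...,1])\&(i3[...,0]>2.2*i3[...,2])\&(i3[...,0]>50)).astype(np.uint8); k,l,st,c=cv2.connectedComponentsWithStats(mm); st2=[(st[i],c[i],l==i) for i in range(1,k) if 60<st[i,4]<1500 and .5<st[i,2]\/st[i,3]<1.6]; return max(st2,key=lambda t:t[0][4])/' h.py
python3 - <<'E'
from h import *
im,p=snap('wrist'); st,c,m=redblob(im); print(st,c,onz(p,*c,70))
w1=cv2.imread('pics/w1.png')[:,:,::-1]; s1,c1,_=redblob(w1)
p1=dict(p); p1['origin']=np.load('v1.npy')[0]
print(s1,c1,tri(ray(p,*c),ray(p1,*c1)))
T,pt=snap('top');S,ps=snap('side')
for a,b in((T,pt),(S,ps)):
  s_,c_,_=redblob(a); print(s_,c_,[onz(b,*c_,z).round(1) for z in (64,70)])
E
```

```text
[292 226  31  33 808] [307.36881188 242.87747525] [410.27112366 325.0782021   70.        ]
[297 131  27  29 633] [309.95734597 144.9478673 ] (array([410.38498273, 324.84974032,  69.20498289]), [np.float64(0.15493528805205578), np.float64(0.15493528805216186)])
[445 164  22  19 151] [453.14569536 175.52980132] [array([ 759.3, -172.8,   64. ]), array([ 757.8, -170.8,   70. ])]
[484   0  54  87 304] [510.43421053  40.94078947] [array([1899.8, 1319.8,   64. ]), array([1886.1, 1303.4,   70. ])]
```

```bash
python3 -c "
from h import *
go([410.4,325,72],85)"
```

```text
shift cm [ 0.38 -0.58  9.44] roll units -0.02
```

```bash
python3 -m creep '[[1,[0.4,-0.6,4],0],[1,[0.4,-0.6,6.5],0],[1,[0.4,-0.6,8.5],0],[0.2,[0.4,-0.6,9.4],0],[-0.4,[0.4,-0.6,9.4],0],[-0.6,[0.4,-0.6,9.4],0],[-0.6,[0.4,-0.6,9.4],0],[-0.6,[0.4,-0.6,9.4],0],[-0.6,[0.4,-0.6,9.4],0],[-0.6,[0.4,-0.6,9.4],0],[-0.6,[0.4,-0.6,9.4],0]]' 25
```

```text
clock: 3.9
eef_pos: [409.5, 326.1, 71.3]
eef_rot: [3.142, -0.0, 1.483]
wrist_force: [-0.0, -0.5, -0.4]
finger_gap: 33.5
finger_force: 0.0
```

```bash
python3 -m creep '[[-1,[0,0,0],0],[-1,[0,0,0],0],[-1,[0,0,0],0],[-1,[0,0,0],0],[-1,[0,0,0],0]]' 30
```

```text
clock: 4.4
eef_pos: [409.5, 326.1, 71.3]
eef_rot: [3.142, -0.0, 1.483]
wrist_force: [0.8, -0.4, 0.4]
finger_gap: 23.4
finger_force: 30.0
```

```bash
python3 -m creep '[[-1,[0,0,-2],0],[-1,[0,0,-4],0],[-1,[0,0,-8],0],[-1,[0,0,-13],0],[-1,[0,0,-18],0],[-1,[0,0,-18],0],[-1,[0,0,-18],0]]'
python3 - <<'E'
from h import *
go([650,123,250],85); go([600,60,250],85)
im,p=snap('wrist'); st,c,m=redblob(im);s=manip.read_state(); print(st,c,s['eef_pos'],onz(p,*c,s['eef_pos'][2])); cv2.imwrite('pics/w3.png',im[:,:,::-1])
E
```

```text
clock: 5.1
eef_pos: [409.5, 326.1, 251.5]
eef_rot: [3.141, -0.001, 1.483]
wrist_force: [0.2, -1.6, -1.5]
finger_gap: 23.4
finger_force: 30.0
shift cm [-18.13  25.74   0.16] roll units -0.0
shift cm [-24.84  21.31   0.15] roll units -0.0Traceback (most recent call last):
  File "<stdin>", line 3, in <module>
  File "h.py", line 30, in redblob
    i3=im.astype(int); mm=((i3[...,0]>2.2*i3[...,1])&(i3[...,0]>2.2*i3[...,2])&(i3[...,0]>50)).astype(np.uint8); k,l,st,c=cv2.connectedComponentsWithStats(mm); st2=[(st[i],c[i],l==i) for i in range(1,k) if 60<st[i,4]<1500 and .5<st[i,2]/st[i,3]<1.6]; return max(st2,key=lambda t:t[0][4])
                                                                                                                                                                                                                                                                  ~~~^^^^^^^^^^^^^^^^^^^^^^^^^^
ValueError: max() iterable argument is empty
```

```bash
python3 -m creep '[[-1,[0,0,-4],0],[-1,[-12,13,-4],0],[-1,[-23.5,24.5,-4],0],[-1,[-23.5,24.5,-4],0],[-1,[-23.5,24.5,-4],0],[-1,[-23.5,24.5,-4],0],[-1,[-23.5,24.5,-4],0],[-1,[-23.5,24.5,-4],0],[-1,[-23.5,24.5,-4],0],[-1,[-23.5,24.5,-4],0]]'
python3 - <<'E'
from h import *
im,p=snap('wrist','w4'); np.save('p4.npy',p,allow_pickle=True)
E
```

```text
clock: 6.15
eef_pos: [632.8, 70.0, 288.6]
eef_rot: [-3.138, 0.0, 1.482]
wrist_force: [-1.0, 0.8, -1.3]
finger_gap: 23.3
finger_force: 30.0
```

View pics/w4.png

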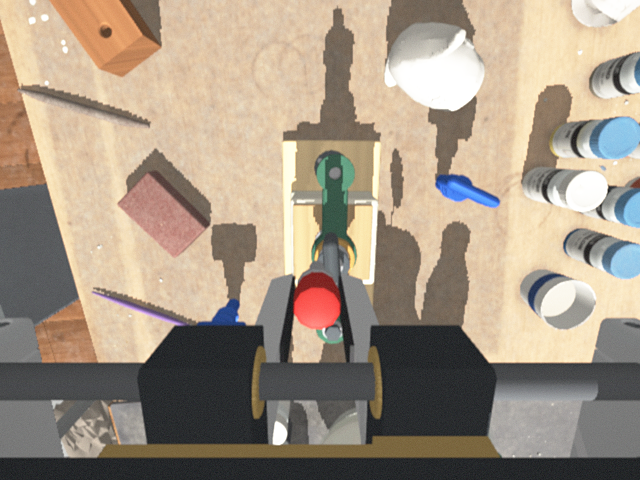

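The wrist view shows the eye at (335,173) with its hole. The held red knob is at (317,300) and the steel spade head at about (332,255), lying along the yoke.

```bash
cat >> h.py <<'E'
def green(im):
    i=im.astype(int); return ((i[...,1]>1.25*i[...,0])&(i[...,1]>i[...,2]*1.05)&(i[...,1]>25)).astype(np.uint8)
def eye(im,u,v,r=40):
    g=green(im); u=int(u);v=int(v); w=np.zeros_like(g);w[v-r:v+r,u-r:u+r]=g[v-r:v+r,u-r:u+r]
    n,l,st,c=cv2.connectedComponentsWithStats(w); i=1+np.argmax(st[1:,4]); b=(l==i).astype(np.uint8)
    cs,h=cv2.findContours(b,cv2.RETR_CCOMP,cv2.CHAIN_APPROX_NONE)
    return b,[(cv2.contourArea(x),cv2.moments(x)['m10']/max(cv2.moments(x)['m00'],1e-9),cv2.moments(x)['m01']/max(cv2.moments(x)['m00'],1e-9)) for x,hh in zip(cs,h[0]) if hh[3]>=0 and cv2.contourArea(x)>20], max(cs,key=cv2.contourArea)[:,0,:]
def knob(im):
    i3=im.astype(int); mm=((i3[...,0]>2.2*i3[...,1])&(i3[...,0]>2.2*i3[...,2])&(i3[...,0]>50)).astype(np.uint8)
    n,l,st,c=cv2.connectedComponentsWithStats(mm); i=min([i for i in range(1,n) if st[i,4]>300],key=lambda i:np.hypot(c[i][0]-317,c[i][1]-300)); return st[i],c[i]
E
python3 - <<'E'
from h import *
p=np.load('p4.npy',allow_pickle=True).item(); im=cv2.imread('pics/w4.png')[:,:,::-1]
b,holes,ct=eye(im,335,173,30); print(holes, ct.min(0),ct.max(0))
for a,u,v in holes: print(onz(p,u,v,126))
up=ct[ct[:,1]<178]; 
# circle fit algebraic
A=np.c_[2*up,np.ones(len(up))]; s=np.linalg.lstsq(A,(up**2).sum(1),rcond=None)[0]; print('circ',s[:2],np.sqrt(s[2]+s[0]**2+s[1]**2),onz(p,*s[:2],126))
st,c=knob(im); e=manip.read_state()['eef_pos']; print(st,c,e,'knob at tcp z',onz(p,*c,e[2]),'top',onz(p,*c,e[2]+5))
E
```

```text
[(152.5, 334.73224043715845, 172.89289617486338)] [316 154] [354 202]
[654.2283463  120.22228537 126.        ]
circ [334.7763352  172.62863791] 18.5280523825584 [654.28563752 120.45352626 126.        ]
[ 293  273   48   55 1911] [316.83673469 298.37519623] [632.48540061  70.84372735 289.44525097] knob at tcp z [634.28353679  71.81404044 289.44525097] top [634.49654201  74.03656268 294.44525097]
```

```bash
python3 -m creep '[[-1,[3.6,-1.5,0],0],[-1,[3.6,-1.5,3],0],[-1,[3.6,-1.5,4.2],0],[-1,[3.6,-1.5,4.2],0],[-1,[3.6,-1.5,4.2],0],[-1,[3.6,-1.5,4.2],0]]'
python3 - <<'E'
from h import *
p4=np.load('p4.npy',allow_pickle=True).item(); e4=[632.5,70.5,289]
print('far edge w4',onz(p4,317,328,e4[2]+5))
im,p=snap('wrist','w5'); np.save('p5.npy',p,allow_pickle=True); e=manip.read_state()['eef_pos']
u,v=proj(p,[654,120.3,126]); b,holes,ct=eye(im,u,v,36); print((u,v),holes)
for a,uu,vv in holes: print(onz(p,uu,vv,126), tri(ray(p,uu,vv),ray(p4,334.73,172.89)))
st,c=knob(im); print(e,st,c,'far edge',onz(p,st[0]+st[2]/2,st[1]+st[3],e[2]+5))
T,_=snap('top','t5'); S,_=snap('side','s5')
cr=[cv2.resize(x,(390,290),interpolation=cv2.INTER_CUBIC) for x in (T[185:260,300:400],S[190:310,290:450],im[100:360,230:430])]
cr[2]=cv2.resize(im[60:350,220:440],(390,580)); o=np.zeros((580,790,3),np.uint8); o[:290,:390]=cr[0];o[290:,:390]=cr[1];o[:,400:]=cr[2]
cv2.imwrite('pics/c5.png',o[:,:,::-1])
E
```

```text
clock: 6.8
eef_pos: [621.5, 107.5, 250.5]
eef_rot: [3.14, -0.0, 1.483]
wrist_force: [0.1, 0.1, -1.3]
finger_gap: 23.5
finger_force: 30.0
far edge w4 [633.18656731  58.22475194 294.        ]
(np.float64(352.7418166933418), np.float64(220.72347150303975)) [(131.0, 352.60178117048343, 219.34987277353687)]
[653.95443281 121.46486418 126.        ] (array([654.6531191 , 119.64633819, 117.2895963 ]), [np.float64(0.07544615990504673), np.float64(0.07544615990493163)])
[621.46639902 107.46984621 250.3488448 ] [ 293  273   48   53 1901] [316.69963177 298.18569174] far edge [621.93362954  96.56367603 255.3488448 ]
```

View pics/c5.png

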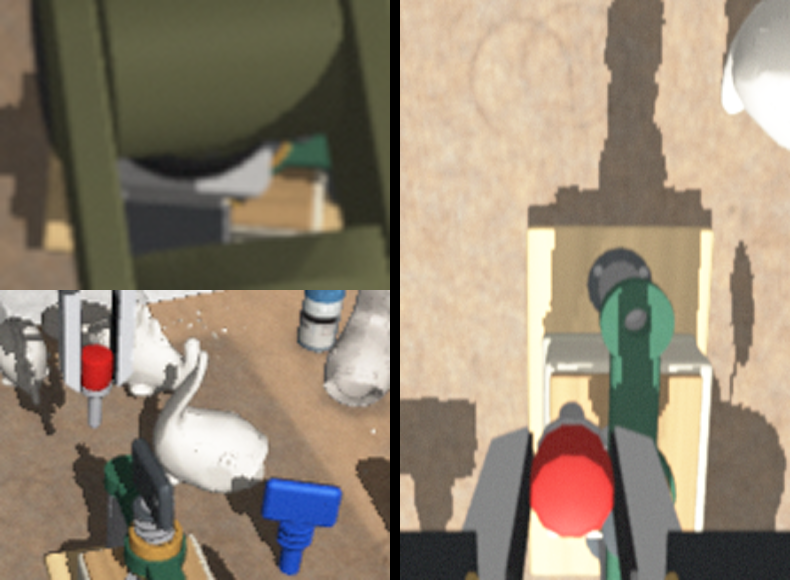

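The bottom-left side view shows the pin hanging straight in the grip. The wrist view shows the eye hole at (353,219), with the pin still off in -x. I'm moving above the eye for a close check.

```bash
python3 -c "
from h import *
go([653.5,120.4,206],84.95)"
```

```text
shift cm [1.57 3.08 4.4 ] roll units 0.0
```

```bash
python3 -m creep '[[-1,[1.6,3.1,0],0],[-1,[1.6,3.1,2.5],0],[-1,[1.6,3.1,4.4],0],[-1,[1.6,3.1,4.4],0],[-1,[1.6,3.1,4.4],0],[-1,[1.6,3.1,4.4],0]]'
python3 - <<'E'
from h import *
im,p=snap('wrist','w6'); np.save('p6.npy',p,allow_pickle=True); e=manip.read_state()['eef_pos']
u,v=proj(p,[654,120.8,126]); print(e,(u,v))
b,holes,ct=eye(im,u,v,45); print(holes,[onz(p,h[1],h[2],126) for h in holes])
st,c=knob(im); print(st,c,'far edge',onz(p,st[0]+st[2]/2,st[1]+st[3],e[2]+5))
S,ps=snap('side','s6')
o=np.zeros((580,790,3),np.uint8); o[:,:390]=cv2.resize(S[190:340,300:400],(390,580),interpolation=cv2.INTER_CUBIC); o[:,400:]=cv2.resize(im[160:350,250:380],(390,580),interpolation=cv2.INTER_CUBIC)
cv2.imwrite('pics/c6.png',o[:,:,::-1])
E
```

```text
clock: 7.55
eef_pos: [653.9, 120.9, 207.0]
eef_rot: [3.139, -0.001, 1.483]
wrist_force: [0.2, 0.6, -1.0]
finger_gap: 23.7
finger_force: 30.0
[653.84249588 120.91361575 206.96088229] (np.float64(314.89221103184747), np.float64(254.09043322420402))
[(141.0, 316.0390070921986, 252.12174940898345)] [array([654.94991015, 122.19873977, 126.        ])]
[ 293  273   48   57 1941] [316.58732612 298.77485832] far edge [654.12823219 107.81944937 211.96088229]
```

View pics/c6.png

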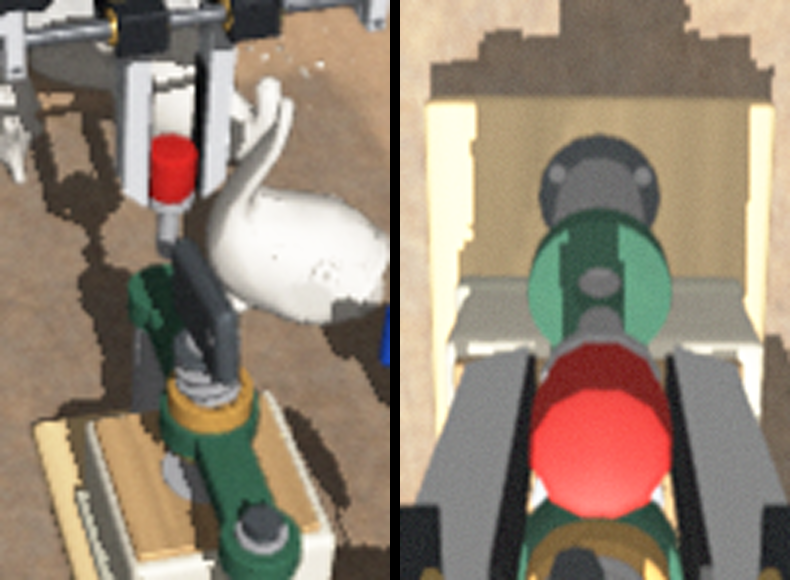

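Run:
```python
from h import *
P=[np.load(f'p{i}.npy',allow_pickle=True).item() for i in(4,5,6)]
px=[(334.73,172.89),(352.6,219.35),(316.04,252.12)]
print(tri(*[ray(p,*x) for p,x in zip(P,px)]),tri(*[ray(p,*x) for p,x in zip(P[1:],px[1:])]))
im=cv2.imread('pics/w6.png')[:,:,::-1].astype(int)
print(im[236:276,316]); print(im[262,306:328,1],im[266,300:334,1],im[252,304:330].tolist())
for v in (258,260,262,264): print(v,onz(P[2],316.7,v,146.7), onz(P[2],316.7,v,147.7))
```

```text
(array([654.68147009, 119.62373687, 117.20461417]), [np.float64(0.096446522394999), np.float64(0.05725528449035076), np.float64(0.05166981835872731)]) (array([654.72238512, 119.68466391, 117.43271355]), [np.float64(0.019400704723383944), np.float64(0.019400704723190783)])
[[ 56  86  71]
 [ 61  89  76]
 [ 59  85  72]
 [ 55  86  69]
 [ 59  90  76]
 [ 56  85  74]
 [ 55  83  70]
 [ 55  87  71]
 [ 59  88  71]
 [ 60  87  74]
 [ 56  84  72]
 [ 83  99  91]
 [115 119 115]
 [130 129 130]
 [122 121 118]
 [115 113 116]
 [110 110 108]
 [110 111 110]
 [114 113 115]
 [117 117 115]
 [114 114 114]
 [ 86  94  90]
 [ 55  80  68]
 [ 55  81  68]
 [ 80  90  82]
 [102 103 101]
 [113 112 111]
 [108 108 109]
 [111 110 110]
 [108 110 108]
 [107 112 108]
 [110 110 109]
 [109 108 109]
 [118 118 120]
 [131 131 132]
 [131 121 121]
 [127  83  80]
 [122  43  42]
 [117  22  16]
 [126  33  31]]
[ 85  89  85  84  86  90 104 103 115 108 112 111 111 111 106  99  94  82
 102 157 171 162] [166 161 168 159 106  80  90  84  88 100 105 113 107 106 106 108 112 114
 103 114 112 110 112  98 106 156 164 163 162 164 163 165 164 163] [[53, 77, 67], [53, 82, 64], [54, 85, 70], [57, 87, 72], [60, 84, 74], [78, 92, 84], [106, 107, 107], [115, 111, 112], [114, 112, 114], [113, 113, 110], [115, 115, 116], [113, 113, 113], [110, 110, 108], [111, 111, 109], [114, 115, 112], [109, 108, 109], [109, 110, 111], [115, 115, 118], [112, 112, 112], [84, 91, 89], [65, 102, 85], [102, 159, 128], [104, 167, 134], [107, 168, 135], [108, 170, 138], [102, 162, 131]]
258 [655.55659281 124.25124036 146.7       ] [655.58151632 124.56516107 147.7       ]
260 [655.43703385 122.87310026 146.7       ] [655.46249983 123.19327398 147.7       ]
262 [655.31710717 121.49072144 146.7       ] [655.34311729 121.81716741 147.7       ]
264 [655.19681106 120.10408434 146.7       ] [655.223367   120.43682187 147.7       ]
```

Run:
```python
from h import *
p=np.load('p6.npy',allow_pickle=True).item()
im=cv2.imread('pics/w6.png')[:,:,::-1].astype(int)
print([tuple(x) for x in im[286:304:1,316]], [tuple(x) for x in im[324:336,316]])
for v in (271.5,272.3,273): print(v,onz(p,316.7,v,186.7)-[0,12,0])
for v in (263,266): print('collar low?',v,onz(p,316.7,v,181.7)-[0,11.5,0])
for v in (328,329,330,331): print(v,onz(p,316.7,v,212.7)+[0,12,0])
for du,dv in((1,0),(0,1)): print(onz(p,316+du,252+dv,126)-onz(p,316,252,126))
```

```text
[(np.int64(129), np.int64(35), np.int64(33)), (np.int64(163), np.int64(48), np.int64(43)), (np.int64(223), np.int64(68), np.int64(61)), (np.int64(237), np.int64(73), np.int64(65)), (np.int64(244), np.int64(78), np.int64(73)), (np.int64(245), np.int64(79), np.int64(72)), (np.int64(247), np.int64(78), np.int64(72)), (np.int64(248), np.int64(80), np.int64(73)), (np.int64(249), np.int64(83), np.int64(76)), (np.int64(250), np.int64(84), np.int64(77)), (np.int64(249), np.int64(79), np.int64(74)), (np.int64(250), np.int64(84), np.int64(77)), (np.int64(251), np.int64(89), np.int64(81)), (np.int64(251), np.int64(87), np.int64(80)), (np.int64(251), np.int64(87), np.int64(85)), (np.int64(252), np.int64(94), np.int64(88)), (np.int64(252), np.int64(92), np.int64(84)), (np.int64(252), np.int64(93), np.int64(86))] [(np.int64(255), np.int64(140), np.int64(129)), (np.int64(255), np.int64(137), np.int64(129)), (np.int64(255), np.int64(134), np.int64(127)), (np.int64(255), np.int64(125), np.int64(117)), (np.int64(255), np.int64(103), np.int64(98)), (np.int64(181), np.int64(92), np.int64(75)), (np.int64(108), np.int64(89), np.int64(57)), (np.int64(116), np.int64(97), np.int64(55)), (np.int64(125), np.int64(100), np.int64(63)), (np.int64(127), np.int64(102), np.int64(62)), (np.int64(123), np.int64(95), np.int64(58)), (np.int64(122), np.int64(97), np.int64(59))]
271.5 [655.88709399 117.12611262 186.7       ]
272.3 [655.84716359 116.66584018 186.7       ]
273 [655.81218384 116.26263332 186.7       ]
collar low? 263 [656.17690424 120.83356287 181.7       ]
collar low? 266 [656.02476438 119.07986702 181.7       ]
328 [654.10862408 121.31832722 212.7       ]
329 [654.06189631 120.77970244 212.7       ]
330 [654.01509271 120.24020364 212.7       ]
331 [653.96821311 119.6998287  212.7       ]
[ 7.15309343e-01 -6.25332700e-02 -2.84217094e-14]
[-6.51288560e-02 -7.46290740e-01 -2.84217094e-14]
```

The close crop shows the pin tip at wrist (317,260), just short of the hole at (316,252), with x well aligned. I'm nudging in +y and lowering to just above the eye, where parallax is small.

```bash
python3 -m creep '[[-1,[0.1,-0.05,0],0],[-1,[0.1,-0.05,1],0],[-1,[0.1,-0.05,1.6],0],[-1,[0.1,-0.05,1.6],0],[-1,[0.1,-0.05,1.6],0]]'
python3 - <<'E'
from h import *
im,p=snap('wrist','w7'); np.save('p7.npy',p,allow_pickle=True); s=manip.read_state(); e=s['eef_pos'];print(e,s['wrist_force'])
u,v=proj(p,[654.5,122,126]); print(u,v)
S,ps=snap('side','s7')
o=np.zeros((580,790,3),np.uint8); o[:,:390]=cv2.resize(S[210:310,310:377],(390,580),interpolation=cv2.INTER_CUBIC); o[:,400:]=cv2.resize(im[215:310,285:349],(390,580),interpolation=cv2.INTER_CUBIC)
cv2.imwrite('pics/c7.png',o[:,:,::-1])
E
```

```text
clock: 8.15
eef_pos: [653.0, 122.0, 189.0]
eef_rot: [-3.141, 0.0, 1.483]
wrist_force: [0.4, 0.0, -1.4]
finger_gap: 23.5
finger_force: 30.0
[653.05203146 121.98449199 189.27703605] [ 0.49336129  0.01020109 -0.61350024]
317.1631435642087 261.4763084569115
```

View pics/c7.png

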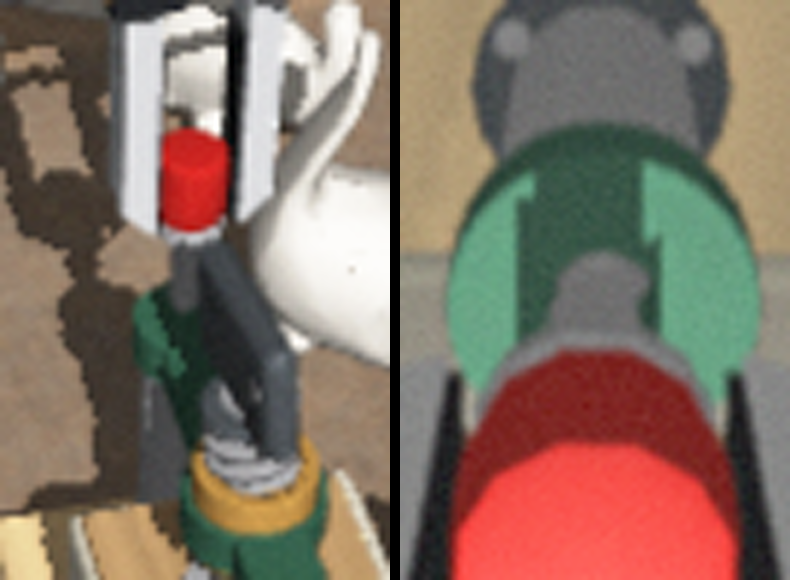

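The side crop shows the pin right over the eye. In the wrist crop the pin and eye centres agree in x within about 0.5 mm. The grey patch seen earlier is the pillar bore through the 16 mm eye, and its triangulated height is 117 mm. The eye's axis is therefore at y of about 119.7, so I'm stepping back in y and lowering gently.

```bash
python3 -m creep '[[-1,[-0.18,0.02,0],0],[-1,[-0.18,0.02,0.3],0],[-1,[-0.18,0.02,0.6],0],[-1,[-0.18,0.02,0.8],0],[-1,[-0.18,0.02,0.8],0]]'
```

```text
clock: 8.75
eef_pos: [653.0, 120.2, 180.8]
eef_rot: [-3.141, 0.0, 1.483]
wrist_force: [0.7, 0.1, -0.8]
finger_gap: 23.5
finger_force: 30.0
```

The tip is 5 mm below the eye's top with no force, so it is in the hole.

```bash
python3 -m creep '[[-1,[0,0,0.5],0],[-1,[0,0,1],0],[-1,[0,0,1.5],0],[-1,[0,0,2],0],[-1,[0,0,2.5],0],[-1,[0,0,2.5],0]]'
```

```text
clock: 9.35
eef_pos: [653.0, 120.3, 155.4]
eef_rot: [-3.141, -0.0, 1.483]
wrist_force: [0.7, 2.2, -3.1]
finger_gap: 23.6
finger_force: 30.0
```

```bash
python3 -m creep '[[-1,[0,0,0.2],0],[-1,[0,0,0.35],0],[-1,[0,0,0.5],0],[-1,[0,0,0.5],0]]'
```

```text
clock: 9.75
eef_pos: [653.1, 120.1, 151.3]
eef_rot: [3.141, -0.0, 1.483]
wrist_force: [2.0, 0.7, -2.0]
finger_gap: 23.4
finger_force: 30.0
```

```bash
python3 -m creep '[[-1,[0,0,0.1],0],[-1,[0,0,0.2],0],[-1,[0,0,0.2],0]]'
```

```text
clock: 10.05
eef_pos: [653.4, 120.2, 150.7]
eef_rot: [3.14, -0.0, 1.483]
wrist_force: [-1.9, -0.4, 9.9]
finger_gap: 23.6
finger_force: 30.0
```

```bash
python3 -m creep '[[-0.2,[0,0,-0.1],0],[-0.2,[0,0,-0.1],0],[-0.2,[0,0,-0.1],0],[-0.2,[0,0,-0.1],0],[0,[0,0,-3],0],[0,[0,0,-7],0],[0,[-5,0,-12],0],[0,[-9,0,-15],0],[0,[-9,0,-15],0],[0,[-9,0,-15],0],[0,[-9,0,-15],0]]'
python3 - <<'E'
from h import *
im,p=snap('wrist','w8'); np.save('p8.npy',p,allow_pickle=True); s=manip.read_state(); print(s['eef_pos'],p['origin'])
for n,X in (('knob',[653,120,157]),('hex',[639,-35,136]),('axis',[646,42.5,204])): print(n,proj(p,X))
cv2.imwrite('pics/c8.png',cv2.resize(im[60:360,180:480],(600,600),interpolation=cv2.INTER_CUBIC)[:,:,::-1])
E
```

```text
clock: 11.15
eef_pos: [645.0, 31.2, 297.7]
eef_rot: [-3.14, -0.0, 1.483]
wrist_force: [0.6, 0.5, -0.2]
finger_gap: 46.9
finger_force: 0.0
[644.93894467  31.6455882  297.22979563] [652.88060091 103.70219956 457.7351698 ]
knob (np.float64(315.80598396261814), np.float64(128.4384656305686))
hex (np.float64(315.44248782066035), np.float64(294.5652402495118))
axis (np.float64(315.23124281135614), np.float64(234.3957334055067))
```

View pics/c8.png

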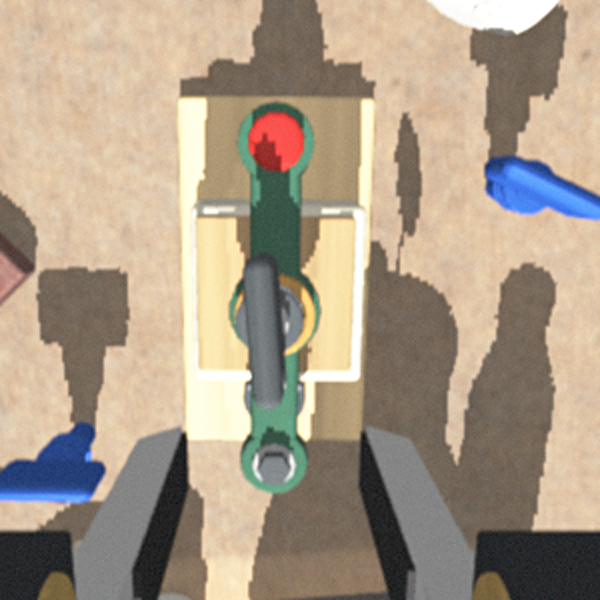

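The pin is home, its knob at (318,130) over the eye. The hex head is at (317,291), the brass boss at about (319,217), and the spade head runs from (311,191) to (314,260), leaning a little to -x.

Run:
```python
from h import *
p=np.load('p8.npy',allow_pickle=True).item(); im=cv2.imread('pics/w8.png')[:,:,::-1]; i=im.astype(int)
h=cv2.cvtColor(im,cv2.COLOR_RGB2HSV)
red=((i[...,0]>1.7*i[...,1])&(i[...,0]>1.7*i[...,2])&(i[...,0]>60)).astype(np.uint8); red[:,:290]=0;red[:,345:]=0;red[160:]=0
c=cv2.findContours(red,0,1)[0]; c=max(c,key=cv2.contourArea); k,r=cv2.minEnclosingCircle(c); print('knob',k,r,onz(p,*k,157))
g=np.zeros_like(red); g[275:320,290:345]=green(im)[275:320,290:345]; c=max(cv2.findContours(g,0,1)[0],key=cv2.contourArea)[:,0]; low=c[c[:,1]>288].astype(float)
def fit(a):
    s=np.linalg.lstsq(np.c_[2*a,np.ones(len(a))],(a**2).sum(1),rcond=None)[0]; return s[:2],np.sqrt(s[2]+s[:2]@s[:2])
f,r=fit(low); print('hex end',f,r,onz(p,*f,126))
# base plate edge and spade dark mask
dk=((i.max(2)<95)&(i.max(2)-i.min(2)<18)).astype(np.uint8); dk[:, :295]=0;dk[:,330:]=0;dk[:185]=0;dk[266:]=0
dk=cv2.morphologyEx(dk,cv2.MORPH_OPEN,np.ones((5,5),np.uint8)); c=max(cv2.findContours(dk,0,1)[0],key=cv2.contourArea); rr=cv2.minAreaRect(c); print('spade',rr,cv2.contourArea(c),onz(p,*rr[0],200))
b=cv2.boxPoints(rr); v=[onz(p,*q,200) for q in b]; print(np.round(v,1))
bright=[(u,vv,tuple(im[vv,u])) for vv in range(188,264) for u in range(300,328) if im[vv,u].min()>120]; print(bright[:25])
e=onz(p,*k,157);hx=onz(p,*f,126); d=e-hx; print('yaw y-axis',np.degrees(np.arctan2(d[1],d[0])),np.hypot(*d[:2]))
```

```text
knob (317.5, 130.5) 15.182326316833496 [654.24310792 118.27596954 157.        ]
hex end [316.96353446 289.41125371] 16.079822293597008 [640.60350009 -33.81527932 126.        ]
spade ((318.5, 209.0), (8.0, 5.0), 90.0) 38.0 [650.01097033  60.67025561 200.        ]
[[648.4  63.8 200. ]
 [652.1  63.5 200. ]
 [651.6  57.5 200. ]
 [647.9  57.8 200. ]]
[(300, 188, (np.uint8(251), np.uint8(228), np.uint8(169))), (301, 188, (np.uint8(251), np.uint8(220), np.uint8(164))), (300, 189, (np.uint8(251), np.uint8(228), np.uint8(171))), (301, 189, (np.uint8(248), np.uint8(213), np.uint8(156))), (300, 190, (np.uint8(252), np.uint8(231), np.uint8(174))), (301, 190, (np.uint8(250), np.uint8(215), np.uint8(158))), (300, 191, (np.uint8(252), np.uint8(229), np.uint8(169))), (301, 191, (np.uint8(251), np.uint8(215), np.uint8(159))), (300, 192, (np.uint8(253), np.uint8(230), np.uint8(171))), (301, 192, (np.uint8(248), np.uint8(210), np.uint8(155))), (300, 193, (np.uint8(251), np.uint8(227), np.uint8(165))), (301, 193, (np.uint8(236), np.uint8(193), np.uint8(144))), (300, 194, (np.uint8(251), np.uint8(222), np.uint8(163))), (301, 194, (np.uint8(195), np.uint8(159), np.uint8(124))), (300, 195, (np.uint8(250), np.uint8(217), np.uint8(158))), (309, 195, (np.uint8(123), np.uint8(125), np.uint8(129))), (300, 196, (np.uint8(251), np.uint8(218), np.uint8(157))), (308, 196, (np.uint8(126), np.uint8(128), np.uint8(135))), (309, 196, (np.uint8(121), np.uint8(130), np.uint8(131))), (300, 197, (np.uint8(250), np.uint8(217), np.uint8(159))), (307, 197, (np.uint8(121), np.uint8(127), np.uint8(128))), (308, 197, (np.uint8(122), np.uint8(128), np.uint8(130))), (309, 197, (np.uint8(121), np.uint8(124), np.uint8(128))), (300, 198, (np.uint8(237), np.uint8(196), np.uint8(142))), (309, 198, (np.uint8(121), np.uint8(130), np.uint8(132)))]
yaw y-axis 84.87539913889037 152.7016269741428
```

Run:
```python
from h import *
im=cv2.imread('pics/w8.png')
g=im.mean(2)
for v in range(186,268,2): print(v,g[v,303:323].astype(int))
go([646.3,42.6,189.5],87)
```

```text
186 [113 104  74  64  68  70  67  61  67  61  65  66  72  70  65  69  73  71
  67  69]
188 [109 105  74  63  70  64  61  61  56  60  63  65  54  67  63  72  68  65
  72  69]
190 [73 70 71 68 75 76 73 74 71 72 70 61 63 64 59 64 67 69 72 74]
192 [75 84 86 86 92 95 96 92 89 92 85 77 67 63 57 65 65 70 70 71]
194 [ 96 108 100 109 115 119 116 114 112 110 109  97  86  72  57  64  65  69
  68  73]
196 [109 112 117 119 122 129 127 120 118 111 112 107  90  74  58  59  75  72
  85  71]
198 [111 113 117 118 125 125 127 121 120 115 113 102  90  74  64  62  83  98
 108  93]
200 [112 115 114 118 123 126 128 119 117 117 108 103  98  81  60  59  77 108
 115 112]
202 [113 111 113 118 121 127 129 125 120 115 111 107 102  77  63  58  73 115
 116 113]
204 [114 114 118 114 118 130 127 120 120 116 113 108 104  82  66  61  73 106
 122 136]
206 [105 115 113 111 122 124 128 123 121 118 109 107 103  86  66  55  59  72
  74  91]
208 [101 112 113 119 119 123 127 122 119 118 113 109 105  90  69  64  60  70
  68  92]
210 [ 98 109 115 115 121 123 124 124 123 120 114 105 104  90  75  62  52  64
  77  82]
212 [ 99 10
[... 1769 characters left out ...]
 129 125 123 117 115 110 107  92  76
 108 165]
254 [146 184 137  91 107 114 114 117 125 132 125 123 119 114 113 106  99  73
  95 150]
256 [131 134 105  93 102 119 116 120 124 132 127 120 119 117 113 109 102  83
  87 126]
258 [134 139 100  92  95 109 121 113 121 127 122 124 121 116 117 107 100  90
 111 128]
260 [136 133 107 110 106 117 121 123 127 129 136 127 126 129 123 121 112 105
 131 132]
262 [135 136 108 110 123 124 135 140 140 139 144 147 140 136 135 136 130 130
 133 132]
264 [165 131 104 110 125 127 129 137 137 140 139 136 137 135 133 138 134 132
 134 129]
266 [238 177 106 108 125 129 131 126 126 131 126 132 131 132 130 130 130 130
 130 126]
shift cm [ 1.1   0.07 10.77] roll units -0.4
```

```bash
python3 -m creep '[[0,[1.1,0.1,4],-0.5],[0,[1.1,0.1,8],-0.5],[0,[1.1,0.1,10.8],-0.5],[-0.3,[1.1,0.1,10.8],-0.5],[-0.5,[1.1,0.1,10.8],-0.5],[-0.68,[1.1,0.1,10.8],-0.5],[-0.68,[1.1,0.1,10.8],-0.5],[-0.68,[1.1,0.1,10.8],-0.5],[-0.68,[1.1,0.1,10.8],-0.5],[-0.68,[1.1,0.1,10.8],-0.5],[-0.68,[1.1,0.1,10.8],-0.5],[-0.68,[1.1,0.1,10.8],-0.5]]' 10
python3 -c "
from h import *
s=manip.read_state();print(s['joints'],s['wrist_force'],s['moment'],s['finger_gap'])"
```

```text
clock: 12.4
eef_pos: [647.1, 41.3, 191.3]
eef_rot: [-3.142, 0.0, 1.527]
wrist_force: [-0.4, 0.7, 1.2]
finger_gap: 15.1
finger_force: 0.6
[ 7.31618265e-03  5.46848498e-01  1.25068472e+00 -2.21297681e-06
  1.34410027e+00  5.14565872e-02] [-0.41673753  0.72599616  1.17418675] [ 0.02287476  0.12954202 -0.01037239] 15.133981648705353
```

```bash
python3 -c "
from h import *
snap('side','sA')"
python3 -m creep '[[-0.68,[0.1,-0.05,0],-1.5],[-0.68,[0.1,-0.05,0],-3],[-0.68,[0.1,-0.05,0],-4.5],[-0.68,[0.1,-0.05,0],-6],[-0.68,[0.1,-0.05,0],-7.5],[-0.68,[0.1,-0.05,0],-9],[-0.68,[0.1,-0.05,0],-10.5],[-0.68,[0.1,-0.05,0],-12],[-0.68,[0.1,-0.05,0],-13.5],[-0.68,[0.1,-0.05,0],-15],[-0.68,[0.1,-0.05,0],-16.5],[-0.68,[0.1,-0.05,0],-18]]'
python3 - <<'E'
from h import *
a=cv2.imread('pics/sA.png')[:,:,::-1];b,p=snap('side','sB')
s=manip.read_state();print(s['joints'][5],s['wrist_force'],s['moment'])
for z in (104,137,162,200): print(z,proj(p,[646.3,42.6,z]))
# brass ring (boss) / screw column profile below the fingers
u,v=proj(p,[646.3,42.6,150]); u=int(u);v=int(v)
for n,i in(('A',a),('B',b)):
    print(n,[tuple(int(x) for x in i[r,u-4:u+5].mean(0)) for r in range(v-24,v+22,2)],v)
E
```

```text
clock: 13.65
eef_pos: [647.0, 42.4, 191.9]
eef_rot: [3.141, 0.001, 3.103]
wrist_force: [-1.8, -0.2, 4.9]
finger_gap: 15.1
finger_force: 6.6
-1.5315542828147999 [-1.6691516  -0.05653166  2.72831734] [ 0.10908661 -0.03145287 -0.01063953]
104 (np.float64(353.74303250111495), np.float64(302.0343920634911))
137 (np.float64(354.71757225522936), np.float64(288.99958891164704))
162 (np.float64(355.4906146063731), np.float64(278.6598825706227))
200 (np.float64(356.72763335134465), np.float64(262.114332973728))
A [(161, 160, 159), (145, 146, 145), (115, 118, 119), (114, 118, 120), (110, 113, 116), (108, 112, 114), (108, 112, 115), (99, 102, 105), (105, 107, 110), (102, 105, 107), (90, 92, 96), (65, 69, 72), (66, 70, 74), (74, 77, 80), (108, 109, 113), (156, 156, 158), (168, 168, 170), (171, 167, 168), (165, 131, 85), (210, 160, 79), (204, 154, 77), (165, 139, 77), (55, 101, 79)] 283
B [(131, 131, 133), (142, 143, 144), (154, 155, 156), (152, 154, 155), (156, 158, 160), (160, 161, 162), (158, 159, 161), (169, 169, 172), (169, 170, 172), (169, 170, 172), (128, 130, 134), (134, 135, 138), (95, 99, 104), (101, 106, 110), (134, 135, 137), (178, 177, 180), (165, 164, 165), (166, 156, 144), (153, 118, 67), (210, 160, 80), (204, 154, 77), (165, 141, 78), (57, 105, 82)] 283
```

```bash
cat > drop.py <<'E'
from h import *
b,p=snap('side'); s=manip.read_state(); print(s['clock'],'yaw',np.degrees(s['eef_rot'][2]).round(1),s['wrist_force'].round(1),s['moment'].round(3),s['finger_gap'].round(1))
u,v=proj(p,[646.3,42.6,150]); u=int(u);v=int(v)
print([int(b[r,u-4:u+5].mean()) for r in range(v-32,v+20,1)])
E
python3 drop.py; python3 -m creep '[[-0.68,[0,0,0],-1.2],[-0.68,[0,0,0],-2.4],[-0.68,[0,0,0],-3.2],[-0.68,[0,0,0],-3.2]]'; python3 drop.py
```

```text
clock: 14.15
eef_pos: [646.7, 42.4, 191.0]
eef_rot: [3.142, -0.0, -2.908]
wrist_force: [-1.0, 0.7, 0.8]
finger_gap: 15.2
finger_force: 0.2Traceback (most recent call last):
  File "drop.py", line 2, in <module>
    b,p=snap('side'); s=manip.read_state(); print(s['clock'],'yaw',np.degrees(s['eef_rot'][2]).round(1),s['wrist_force'].round(1),s['moment'].round(3),s['finger_gap'].round(1))
                                                                                                                                                       ^^^^^^^^^^^^^^^^^^^^^
AttributeError: 'float' object has no attribute 'round'
Traceback (most recent call last):
  File "drop.py", line 2, in <module>
    b,p=snap('side'); s=manip.read_state(); print(s['clock'],'yaw',np.degrees(s['eef_rot'][2]).round(1),s['wrist_force'].round(1),s['moment'].round(3),s['finger_gap'].round(1))
                                                                                                                                                       ^^^^^^^^^^^^^^^^^^^^^
AttributeError: 'float' object has no attribute 'round'
```

```bash
python3 -m creep '[[-0.68,[0,0,0],-1],[-0.68,[0,0,0],-1],[-0.68,[0,0,0],-1]]'; python3 drop.py
```

```text
clock: 14.5
eef_pos: [646.6, 42.4, 191.1]
eef_rot: [3.141, -0.0, -2.823]
wrist_force: [0.4, 0.8, -0.4]
finger_gap: 14.8
finger_force: 1.0Traceback (most recent call last):
  File "drop.py", line 2, in <module>
    b,p=snap('side'); s=manip.read_state(); print(s['clock'],'yaw',np.degrees(s['eef_rot'][2]).round(1),s['wrist_force'].round(1),s['moment'].round(3),s['finger_gap'].round(1))
                                                                                                                                                       ^^^^^^^^^^^^^^^^^^^^^
AttributeError: 'float' object has no attribute 'round'
```

```bash
sed -i "s/,s\['finger_gap'\].round(1)/,s['finger_gap']/" drop.py; sed -i "s/^b,p=snap('side')/import sys; b,p=snap('side',sys.argv[1])/" drop.py; python3 drop.py sC
python3 - <<'E'
from h import *
b=cv2.imread('pics/sB.png');p=manip.camera_params('side');u,v=map(int,proj(p,[646.3,42.6,150]))
print([int(b[r,u-4:u+5].mean()) for r in range(v-32,v+20,1)])
B,C=[cv2.resize(cv2.imread(f'pics/s{k}.png')[235:315,320:395],(390,416),interpolation=cv2.INTER_CUBIC) for k in 'BC']
cv2.imwrite('pics/cBC.png',np.hstack([B,C]))
E
```

```text
14.6 yaw -161.7 [-1.3  0.7 -0.3] [ 0.327 -0.058 -0.057] 15.279027101360661
[76, 76, 76, 76, 79, 81, 80, 81, 82, 83, 82, 87, 90, 94, 106, 120, 126, 129, 125, 119, 115, 119, 121, 122, 124, 128, 129, 132, 134, 113, 89, 100, 125, 137, 109, 90, 95, 99, 141, 148, 176, 181, 156, 174, 162, 146, 152, 148, 146, 146, 130, 96]
[52, 75, 96, 101, 109, 105, 95, 122, 131, 135, 143, 151, 155, 152, 154, 152, 158, 161, 161, 159, 160, 165, 170, 171, 170, 170, 170, 168, 131, 103, 136, 130, 99, 91, 106, 117, 135, 171, 178, 161, 165, 168, 155, 124, 113, 134, 150, 147, 145, 144, 128, 100]
```

View pics/cBC.png

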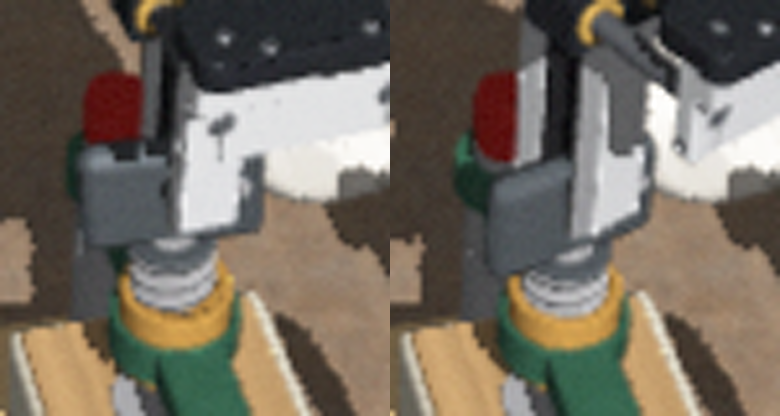

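The crop shows B (before) with the head high, and C (now) with the head lower and turned further. The lower-edge midpoints are at about side (353.7,281.0) and (355.0,282.1). I'll measure the actual drop numerically.

Run:
```python
from h import *
from scipy.optimize import brentq
p=manip.camera_params('side')
for n,x,y,row in(('B',645.5,36.7,280.96),('C',647.6,36.8,282.1)):
    print(n,brentq(lambda z:proj(p,[x,y,z])[1]-row,100,250)-60-104,proj(p,[x,y,160]))
# head-bottom/collar edges: sub-pixel vertical shift of the column strip between frames, around collar only
ims={k:cv2.cvtColor(cv2.imread(f'pics/s{k}.png'),cv2.COLOR_BGR2GRAY).astype(np.float32) for k in 'ABC'}
for k,i in ims.items():
    print(k); 
    for u in (347,350,353,356,359,362): print(u,i[274:304,u].astype(int))
```

```text
B -1.6469710147762555 (np.float64(356.2786750711216), np.float64(281.95253320117115))
C -5.095670529853749 (np.float64(357.41469361450464), np.float64(281.63918851459067))
A
347 [208 227 234 191  93  66  79  80  74  78 123 151 160 112 124 150 137  91
 124 141 153 155 135 131 129 126 107  86  76  75]
350 [227 225 225 225 225 178 104  81  78  94  87 122 164 172 131 144 165 164
 105 134 148 157 163 149 149 152 153 127  99  77]
353 [ 68  73  76  72  50  37  33  33  38  69  85  77  72 152 148 142 170 183
 140 174 192 150 146 170 165 162 163 148 101  85]
356 [ 53  54  49  70  65  52  54  56  58  55  52  56  55  62  66 165 182 162
 137 176 170 112 139 169 166 161 163 146 108  80]
359 [ 93  90  90  85  89  89  87  89  88  92  87  86  89  83  83 166 147 170
 191 140 100 144 176 166 161 159 151 105  86  85]
362 [101 114 127 122 108 102 103 102  97  96  97 108 117 119 131 120 145 152
 138 150 160 146 142 138 138 113  90  81  85  86]
B
347 [ 90  87  88  87  87  86  86  66  79  83  80 117 109 142 170 140 141 160
 152 121 145 155 136 130 133 128 111  91  79  78]
350 [ 88  86  87  91  88  86  90 14
[... 663 characters left out ...]
102 143 169 132
 141 135 150 155 139 133 132 132 105  93  77  77]
350 [ 85  88  87  86  85  85  87  83  84  85  83  74  84  93 121 130 154 173
 171 106 158 162 168 152 152 152 155 143 108  83]
353 [ 73  79  76  74  75  80  83  86  81 101 160 129  96  91  98 142 134 172
 194 147 173 166 155 167 167 164 168 156 111  83]
356 [152 152 152 152 154 157 130  94 117 165 169 118  89  95  98 123 162 184
 176 154 177 168 153 172 167 163 163 151 105  86]
359 [191 199 207 208 223 226 139  82  88  88  91  86  91 100 104 179 195 162
 182 189 150 147 171 169 162 162 154 116  86  88]
362 [212 214 212 203 152  97  77  95 104 109 107 123 149 157 129 123 130 141
 148 157 161 147 139 143 138 111  93  84  83  84]
```

The collar highlight fell from row about 281.6 to about 284.2, roughly 6.5 mm, so the screw has dropped. Now I align and grip it, then turn clockwise while following the sink.

```bash
python3 -m creep '[[-0.68,[0,0,0.2],0.8],[-0.68,[0,0,0.4],1.6],[-0.68,[0,0,0.4],1.6],[-1,[0,0,0.4],1.6],[-1,[0,0,0.4],1.6],[-1,[0,0,0.4],1.6],[-1,[0,0,0.4],1.6]]' 15; python3 drop.py sD
```

```text
clock: 15.3
eef_pos: [646.7, 42.5, 187.2]
eef_rot: [3.141, -0.0, -2.958]
wrist_force: [0.4, 1.7, -1.0]
finger_gap: 12.1
finger_force: 15.0
15.35 yaw -169.5 [-0.3  2.8 -1.2] [ 0.612 -0.158  0.004] 12.109449866067061
[60, 61, 60, 63, 63, 65, 63, 63, 64, 63, 65, 67, 67, 70, 74, 80, 111, 139, 148, 148, 146, 148, 151, 152, 156, 156, 155, 155, 153, 141, 109, 105, 124, 138, 110, 90, 93, 101, 139, 145, 174, 177, 148, 171, 160, 146, 150, 147, 145, 145, 130, 100]
```

```bash
python3 -m creep '[[-1,[0,0,0.02],1.6],[-1,[0,0,0.04],3.2],[-1,[0,0,0.05],4.8],[-1,[0,0,0.07],6.4],[-1,[0,0,0.09],8],[-1,[0,0,0.11],9.6],[-1,[0,0,0.12],11.2],[-1,[0,0,0.14],12.8],[-1,[0,0,0.16],14.4],[-1,[0,0,0.18],16],[-1,[0,0,0.2],17.6],[-1,[0,0,0.21],19.2]]'; python3 drop.py sE
```

```text
clock: 16.55
eef_pos: [646.6, 42.3, 185.1]
eef_rot: [-3.141, 0.0, 1.643]
wrist_force: [0.2, 1.0, -2.1]
finger_gap: 11.7
finger_force: 15.0
16.6 yaw 93.6 [-0.5  0.3 -1.8] [ 0.15   0.014 -0.036] 11.543866465197022
[172, 174, 171, 167, 165, 162, 155, 155, 154, 147, 139, 131, 123, 124, 132, 135, 137, 138, 139, 135, 132, 130, 126, 121, 117, 114, 110, 107, 112, 114, 112, 94, 80, 73, 72, 65, 65, 74, 73, 105, 134, 136, 139, 173, 160, 146, 150, 148, 145, 146, 129, 95]
```

Moments and forces are small, so I'm continuing.

```bash
python3 -m creep '[[-1,[0,0,0.02],1.6],[-1,[0,0,0.04],3.2],[-1,[0,0,0.05],4.8],[-1,[0,0,0.07],6.4],[-1,[0,0,0.09],8],[-1,[0,0,0.11],9.6],[-1,[0,0,0.12],11.2],[-1,[0,0,0.14],12.8],[-1,[0,0,0.16],14.4],[-1,[0,0,0.18],16],[-1,[0,0,0.2],17.6],[-1,[0,0,0.21],19.2]]'; python3 -m creep '[[-1,[0,0,0.02],1.6],[-1,[0,0,0.04],3.2],[-1,[0,0,0.05],4.8],[-1,[0,0,0.07],6.4],[-1,[0,0,0.08],7.2],[-1,[0,0,0.08],7.2]]'; python3 -c "
from h import *
s=manip.read_state();print(s['joints'],np.degrees(s['eef_rot'][2]),s['wrist_force'],s['moment'])"
```

```text
clock: 17.8
eef_pos: [646.5, 42.9, 183.0]
eef_rot: [-3.141, 0.001, -0.029]
wrist_force: [-1.6, 3.2, -0.6]
finger_gap: 11.8
finger_force: 15.0
clock: 18.4
eef_pos: [646.5, 43.0, 182.2]
eef_rot: [-3.141, 0.001, -0.654]
wrist_force: [-1.9, 4.5, -0.7]
finger_gap: 11.8
finger_force: 15.0
[9.58112854e-03 5.52846186e-01 1.26274299e+00 9.99534365e-04
 1.32642827e+00 2.23403114e+00] -37.46545182711766 [-1.92703178  4.53801915 -0.68702893] [1.19671851 0.33770148 0.01000022]
```

```bash
python3 -m creep '[[0.8,[0,0,0],0],[0.8,[0,0,0],0],[0.8,[0,0,0],0],[0.8,[0,0,0],0],[0.8,[0,0,0],0],[0.8,[0,0,0],0],[0.8,[0,0,0],0],[0.8,[0,0,0],0],[0.8,[0,0,0],0],[0.8,[0,0,0],0]]'
```

```text
clock: 19.4
eef_pos: [646.7, 42.4, 182.2]
eef_rot: [3.142, 0.0, -0.655]
wrist_force: [0.1, 0.1, 0.1]
finger_gap: 84.1
finger_force: 0.0
```

```bash
python3 -m creep '[[0.8,[0,0,0],-1.6],[0.8,[0,0,0],-3.2],[0.8,[0,0,0],-4.8],[0.8,[0,0,0],-6.4],[0.8,[0,0,0],-8],[0.8,[0,0,0],-9.6],[0.8,[0,0,0],-11.2],[0.8,[0,0,0],-12.8],[0.8,[0,0,0],-14.4],[0.8,[0,0,0],-16],[0.8,[0,0,0],-17.6],[0.8,[0,0,0],-19.2]]' && python3 -m creep '[[0.8,[0,0,0],-1.6],[0.8,[0,0,0],-3.2],[0.8,[0,0,0],-4.8],[0.6,[0,0,0],-6.4],[0.4,[0,0,0],-8],[0.2,[0,0,0],-9.6],[0,[0,0,0],-11.2],[-0.2,[0,0,0],-12.8],[-0.3,[0,0,0],-14.4],[-0.4,[0,0,0],-16],[-0.5,[0,0,0],-16.8],[-1,[0,0,0],-16.8]]' && python3 -m creep '[[-1,[0,0,0.2],0],[-1,[0,0,0.2],0],[-1,[0,0,0.2],0],[-1,[0,0,0.2],0],[-1,[0,0,0.2],0],[-1,[0,0,0.2],0],[-1,[0,0,0.2],0]]' 20; python3 drop.py sF
```

```text
clock: 20.6
eef_pos: [646.7, 42.4, 182.3]
eef_rot: [3.142, -0.0, 1.026]
wrist_force: [-0.5, -0.1, -0.1]
finger_gap: 84.8
finger_force: 0.0
clock: 21.8
eef_pos: [646.7, 42.4, 182.3]
eef_rot: [-3.142, 0.0, 2.488]
wrist_force: [1.1, -0.0, -0.0]
finger_gap: 19.1
finger_force: 0.0
clock: 22.5
eef_pos: [646.9, 42.5, 180.7]
eef_rot: [3.141, 0.001, 2.486]
wrist_force: [1.5, 1.0, 6.6]
finger_gap: 12.1
finger_force: 20.0
22.55 yaw 142.4 [0.8 0.3 5.8] [ 0.274 -0.301 -0.038] 11.337862956019064
[47, 46, 42, 41, 40, 45, 95, 181, 207, 209, 192, 189, 182, 180, 186, 201, 207, 208, 206, 193, 203, 205, 201, 199, 200, 203, 205, 201, 200, 200, 199, 181, 134, 97, 118, 135, 107, 88, 93, 95, 149, 167, 139, 163, 156, 144, 148, 145, 143, 144, 125, 94]
```

```bash
python3 -m creep '[[-1,[0,0,0.02],1.6],[-1,[0,0,0.04],3.2],[-1,[0,0,0.05],4.8],[-1,[0,0,0.07],6.4],[-1,[0,0,0.09],8],[-1,[0,0,0.11],9.6],[-1,[0,0,0.12],11.2],[-1,[0,0,0.14],12.8],[-1,[0,0,0.16],14.4],[-1,[0,0,0.18],16],[-1,[0,0,0.2],17.6],[-1,[0,0,0.21],19.2]]' && python3 -m creep '[[-1,[0,0,0.02],1.6],[-1,[0,0,0.04],3.2],[-1,[0,0,0.05],4.8],[-1,[0,0,0.07],6.4],[-1,[0,0,0.08],7.7],[-1,[0,0,0.08],7.7],[-1,[0,0,0.08],7.7]]'; python3 drop.py sG
python3 - <<'E'
from h import *
G=cv2.cvtColor(cv2.imread('pics/sG.png'),cv2.COLOR_BGR2GRAY)
for u in (350,353,356,359): print(u,G[274:304,u])
T=cv2.imread('pics/sG.png')[:,:,::-1]; p=manip.camera_params('side')
for X in ([410,325,150],[653,120,146]): print(proj(p,X))
i=T.astype(int); m=((i[...,0]>2*i[...,1])&(i[...,0]>2*i[...,2])&(i[...,0]>50)); ys,xs=np.nonzero(m[225:300,320:380]); print('knob px',xs.mean()+320,ys.mean()+225,len(xs))
E
```

```text
clock: 23.75
eef_pos: [646.8, 42.6, 178.6]
eef_rot: [3.141, -0.001, 0.805]
wrist_force: [0.5, 1.7, 5.9]
finger_gap: 11.5
finger_force: 20.0
clock: 24.45
eef_pos: [646.7, 42.8, 177.7]
eef_rot: [-3.141, -0.0, 0.138]
wrist_force: [-1.4, 3.4, 6.0]
finger_gap: 12.0
finger_force: 20.0
24.5 yaw 7.9 [-0.5  2.9  5.6] [ 0.766  0.194 -0.046] 11.689381845885526
[43, 44, 49, 59, 63, 65, 66, 66, 66, 68, 70, 68, 70, 71, 72, 72, 73, 76, 78, 77, 121, 145, 155, 157, 158, 161, 164, 161, 167, 169, 169, 166, 165, 145, 118, 123, 140, 113, 91, 93, 98, 137, 142, 171, 161, 147, 151, 149, 147, 147, 128, 101]
350 [ 97  91  89  89  86  84  90  87  86  85  87  85  86  85  74  79  88 126
 124 141 170 167 167 155 147 152 156 130 100  76]
353 [120 128 129 129 127 129 127 128 128 129 127 111 104 156 125  92  86  97
 144 134 170 165 154 168 169 166 167 149 118  88]
356 [173 180 195 207 211 227 233 234 226 222 212 141 158 182 130  92  92  99
 136 138 175 165 155 169 168 165 164 151 114  89]
359 [223 219 220 223 223 223 220 222 220 210 131 129 109  90  88  87  98 119
 146 185 162 156 177 167 162 159 152 111  87  87]
(np.float64(195.12680627580787), np.float64(215.03878506672945))
(np.float64(342.86003963358155), np.float64(255.90564767585056))
knob px 340.6979865771812 256.63758389261744 149
```

The collar highlight sank another 2.7 px, about 7 mm, over 362° clockwise. The pin is still seated and the screw is firmly held, so I'm handing in.

```bash
python3 -c "
from cell import manip
print(manip.sign_off())"
```

```text
the job is handed in; nothing more can be done
None
```

I handed the job in at 24.5 s: the locking pin is fully home in the yoke's eye. The screw dropped about 6.5 mm when turned back, then sank about 7 mm over 362° clockwise (camera measurements), and the gripper still holds its flat head.

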